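# Draw the hot slide tray out of the dryer with the tray hook

### The job

The slides in the dryer are done and the tray is hot: take the tray hook from its stand, lower its pin into the hole in the tray's tongue and draw the tray straight out until it has clicked past its second catch and rests against its stop. Feel for the stop and never load the hook with more than 14 N, and keep it upright. Then lift the hook out and hang it back in the fork of its stand; touch dryer and tray with nothing but the hook, and leave the beaker and the wash bottle where they stand.

Things in the scene. Friction and masses are not known exactly. Their poses are not given: they have to be found in the camera images.
- hook_grip (a point): Centre of the hook's black handle: 24 mm along x, 16 mm along y (grip across these flat sides), 60 mm tall. Below it a round collar (34 mm wide, 5 mm thick), then a 9 mm steel shank down to 75 mm below this point, a level bar 40 mm along +x, and a 9 mm pin pointing down. x from shank to pin, z up. About 0.12 kg. It starts hanging upright in the stand, pin towards the stand's post.
- hook_tip (a point): Rounded lower end of the hook's pin: 40 mm along the hook's x from the handle's axis and 105 mm below hook_grip. The pin is 30 mm long below the axis of the level bar.
- hook_collar (a point): Centre of the underside of the hook's collar, on the axis of shank and handle, 35 mm below hook_grip.
- stand_seat (a point): Where the collar rests on the steel tool stand's fork (fixed): fork's top face, 95 mm above the desk. The fork is 8 mm thick; its slot, 15 mm wide, opens towards -x and ends 8.5 mm past this point on the +x side. The prongs end 29 mm before this point with a rim 3 mm high, 4 mm thick. Post 90 mm along +x, no higher than the fork. Base plate 12 mm thick.
- tray_hole (a point): Centre of the round 12 mm hole in the tray's tongue, at the tongue's top face, 52 mm above the desk. The tongue is steel, 5 mm thick, 46 mm wide, free air below. The hole is 22 mm before the tray's front panel and 14 mm behind the tongue's front edge. x points into the dryer (the tray comes out along -x), z up. Moves with the tray.
- dryer: The slide dryer: a white and grey box 260 mm wide, 240 mm deep, 125 mm tall, fixed to the desk, with its tray's white front panel and steel tongue low in front (a knob stands out 11 mm above them). Origin on the desk below the middle of its front plane; x points into it, z up.
- tray (a joint): How far the tray is drawn out (m): 0 shut (it may start up to 3 mm out). Friction about 1 N. A spring catch holds it shut: 5 to 6 N to pull through, from 4 to 11 mm. It must be drawn to its stop, somewhere between 70 and 112 mm. A second, equal catch resists from 12 to 5 mm before the stop, then pulls the tray onto the stop and holds it there.
- beaker: A clear 250 ml beaker, 72 mm across and 94 mm tall, a bystander; origin at the middle of its foot.
- wash_bottle: A wash bottle with a red spout, 209 mm tall, a bystander behind on the right; origin at its foot.
- tray_stop: The fixed rubber stop inside the dryer's right wall (12 x 10 x 14 mm, out of sight; origin under its middle; axes as the dryer). A dog clamped to the tray's side meets it; users clamp it where they like, it cannot be seen and its place is not given, so the stop must be felt in the pull: the load rises to the catch's 5 to 6 N, drops, then rises hard.

How it is judged:
By the outcome, as a careful person would: the job done as asked, in the order asked, and still so for the second after the job is handed in, with the robot touching nothing.
It also fails if it takes over 56 s, if anything falls off the work surface, if the arm or the gripper's body presses on something with over 40 N, if the wrist force passes 120 N, or if a joint passes its speed limit or range.

### The arm

A 6-joint arm with a two-finger parallel gripper is mounted at the origin on a cart in front of the work surface, level with it; the furniture and walls round the work are solid. World frame = base frame: x ahead of the robot, y to its left, z up, the work surface at z = 0. Lengths are in m, angles in rad, forces in N, time in s.
With the tool pointing down it reaches from about 0.3 to 0.875 m from the base axis. Payload 6.4 kg.
Tool frame: the origin (TCP) lies between the finger pads; the fingertips stand env.tips_ahead ahead of it and the grasp point (between the pads) lies 5 mm behind it (env.tips_ahead is the distance from the TCP to the fingertips, in m); z points along the fingers, y is the line along which they close (so a half turn about z gives the same grasp; the last joint's range is limited). The gripper opens to 88 mm and grips with 3 to 60 N. Pads are 18 mm wide; open, the fingers measure 123 mm over their backs; the gripper's body (75 mm by 187 mm) begins 45 mm behind the grasp point.
Start: joints at [1.042, 0.181, 1.607, -0, 1.354, -0.206], TCP at [0.182, 0.545, 0.253] pointing down, gripper open.
Joint ranges: [-2.99, 2.99], [-0.89, 2.07], [0.3, 2.58], [-1.14, 4.28], [0, 2.63], [-3.12, 3.12]. Speed limits (rad/s): [2.57, 2.57, 3.01, 3.14, 3.14, 3.14].

### API

Orientations are given as a rotation vector (axis times angle).
In Python, from station import env gives the robot as it stands. The module is installed in compiled form; this text tells all that it offers.
- The arm moves only by the tool move_arm, never from a script. Its arguments are lists of equal length, an entry for each row: "xyz": the shift along the tool's x, y, z in cm, a list of three; "angular": the turn, a rotation vector about the tool's x, y, z in rad, a list of three; "claw": the finger opening in cm, from 0 to 8.81. In form: {"xyz": [[dx, dy, dz], ...], "angular": [[ax, ay, az], ...], "claw": [claw, ...]}. A call has 1 to 12 rows; each row shifts and turns the commanded pose from where the row before left it, along the tool's axes as they then stand; what a row does not reach is not made up. A row lasts 1/12 s, in which the tool goes at most 41.7 mm and 7.16 degrees, less where a joint would pass 70% of its speed; a pose out of reach is approached as far as the arm can. A call with a gripper value outside its range is refused whole. The fingers move at their own pace and stop on an object; the grip force is fixed at half the most. Time passes only in rows, so rows that do not move let the fingers close. It gives the time, the measured TCP pose, the force, the opening and the grip force at its end, in the units of the state.
- env.get_obs(): the state, without advancing time (a new reading comes with each control period).
- env.read_camera(name): name is "side" or "top"; returns a dict with "image" (384x512x3 uint8, blue, green, red), "intrinsics" (3x3 intrinsics, pixels), "world_to_cam" (4x4, takes a point from world to camera coordinates). Camera axes: x right, y down, z forward; pixel columns grow to the right and rows downward; lengths in m; the calibration is good to about 2 mm. A picture is of the moment at which its call begins. There is no depth.
- env.hand_in(): hands the job in; it is judged then, once.
The state is a dict: "time": time; "joint_positions": joint angles; "joint_velocities": joint speeds; "tau": joint torques, N m; "eef_pos": TCP position; "tcp_rot": TCP orientation; "wrist_force": force on the tool from outside, world axes, zero at the start; "ft_torque": the same for the moment, N m; "opening": finger opening in m; "gripper_force": force on a finger pad.
Only numpy, scipy, OpenCV 4.12 (cv2) and the standard library are available. Lean on these libraries where they do the work, as an engineer would, in place of code of your own. Each camera call takes 0.05 s, during which the arm holds its last target. There are 200 camera calls.

## Working session

There is one attempt and no reset: what is moved stays moved. The work goes in short steps, Python scripts to look and compute and a tool call to move; the robot and the scene stay as the last step left them, time stands still between calls to the robot, and variables do not carry over. Pictures are saved under pics/ and viewed, at most 10 in all, crops included, and the job is handed in when it is done.

Besides the shell and the picture viewer there is one more tool, called after ">>>" as a command line: name --argument value ..., lists and objects as JSON in quotes. move_arm: Moves the arm, as the interface text tells. Its arguments: {"type":"object","properties":{"xyz":{"type":"array"},"angular":{"type":"array"},"claw":{"type":"array"}},"required":["xyz","angular","claw"]}

```bash
mkdir -p pics; python3 - <<'E'
from station import env
import cv2,numpy as np
o=env.get_obs()
for k in("time","eef_pos","tcp_rot","opening","wrist_force"):print(k,o[k])
print(env.tips_ahead)
for n in("side","top"):
    c=env.read_camera(n);cv2.imwrite(f"pics/{n}0.png",c["image"]);print(n,c["intrinsics"].tolist(),np.round(c["world_to_cam"],4).tolist())
E
```

```text
time 0.0
eef_pos [0.18214531 0.5448645  0.25185157]
tcp_rot [-5.04785894e-01 -3.10017644e+00  2.48668322e-03]
opening 0.08803040376041765
wrist_force [-0.49932196 -0.50525733 -0.8762459 ]
0.014
side [[367.28572543164137, 0.0, 251.11136721190957], [0.0, 367.28572543164137, 196.72720983641972], [0.0, 0.0, 1.0]] [[0.9699, -0.2434, 0.0051, -0.5914], [-0.1635, -0.6667, -0.7272, 0.1541], [0.1804, 0.7045, -0.6864, 0.9229], [0.0, 0.0, 0.0, 1.0]]
top [[348.3555839739042, 0.0, 241.83339527858644], [0.0, 348.3555839739042, 196.21583722906595], [0.0, 0.0, 1.0]] [[0.009, -0.9999, -0.0048, -0.0413], [-0.9903, -0.0083, -0.1387, 0.6348], [0.1386, 0.006, -0.9903, 1.1156], [0.0, 0.0, 0.0, 1.0]]
```

View pics/side0.png

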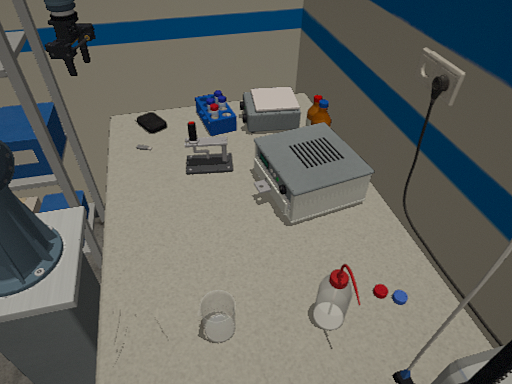

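View pics/top0.png

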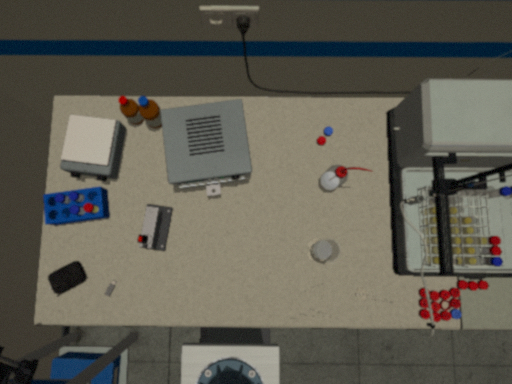

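The side view shows the hook in its stand near (192,130) and the tongue near (260,187). The top view shows the handle near (141,238) and the tongue near (213,189). I'll enlarge those areas.

```bash
cat > h.py <<'E'
import cv2,numpy as np
from station import env
def ray(c,uv):
    W=c["world_to_cam"];K=c["intrinsics"]
    d=W[:3,:3].T@np.linalg.solve(K,[uv[0],uv[1],1.]);return -W[:3,:3].T@W[:3,3],d
def onz(c,uv,z):
    o,d=ray(c,uv);return o+d*(z-o[2])/d[2]
def proj(c,p):
    q=c["intrinsics"]@(c["world_to_cam"]@np.append(p,1))[:3];return q[:2]/q[2]
def two(a,ua,b,ub):
    oa,da=ray(a,ua);ob,db=ray(b,ub)
    s=np.linalg.lstsq(np.c_[da,-db],ob-oa,rcond=None)[0];pa=oa+s[0]*da;pb=ob+s[1]*db
    return (pa+pb)/2,np.linalg.norm(pa-pb)
def crop(im,x,y,w,h,k):return cv2.resize(im[y:y+h,x:x+w],None,fx=k,fy=k,interpolation=cv2.INTER_CUBIC)
E
python3 - <<'E'
from h import *
s=cv2.imread("pics/side0.png");t=cv2.imread("pics/top0.png")
a=crop(s,180,112,100,100,6)
b=crop(t,130,170,130,90,6)
cv2.imwrite("pics/s1.png",a);cv2.imwrite("pics/t1.png",b)
E
```

```text
(no output)
```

View pics/s1.png

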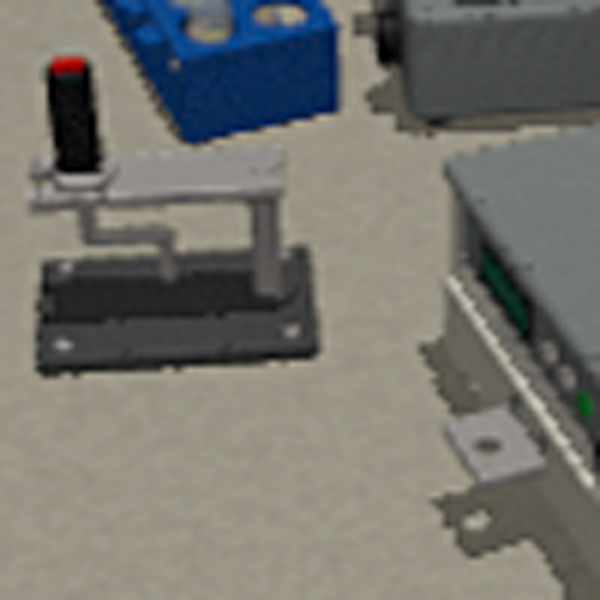

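View pics/t1.png

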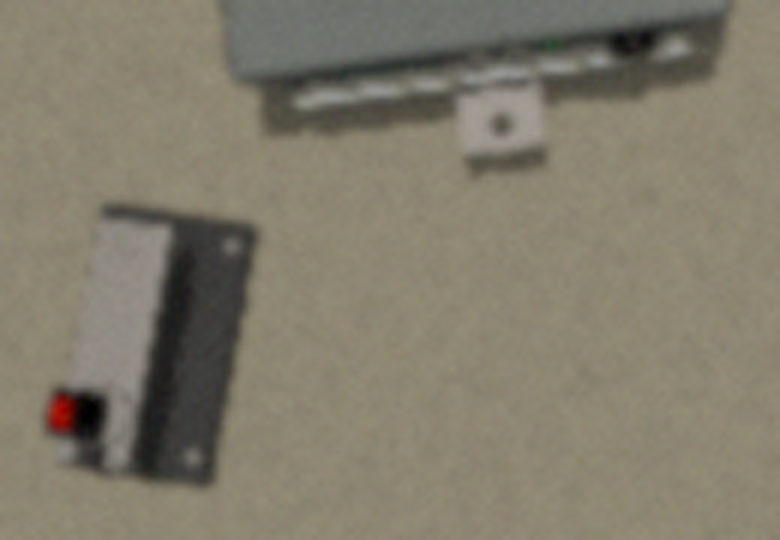

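The hook's red cap is at crop (70,65) in the side view and (62,413) in the top view. The hole is at (489,445) and (503,124). The stand's base corners and the dryer's roof edge give the yaws.

```bash
python3 - <<'E'
from h import *
S=env.read_camera("side");T=env.read_camera("top")
s=lambda x,y:((x+.5)/6-.5+180,(y+.5)/6-.5+112)
t=lambda x,y:((x+.5)/6-.5+130,(y+.5)/6-.5+170)
P=lambda *a:print(*[np.round(v,4) for v in a])
cap=[];
im=T["image"].astype(int);red=(im[...,2]>120)&(im[...,1]<70);ys,xs=np.nonzero(red[225:250,130:150]);ut=(xs.mean()+130,ys.mean()+225)
im=S["image"].astype(int);red=(im[...,2]>110)&(im[...,1]<70);ys,xs=np.nonzero(red[115:130,180:205]);us=(xs.mean()+180,ys.mean()+115)
P("cap px",ut,us);P("cap2",*two(S,us,T,ut));P("capS,T@.16",onz(S,us,.16),onz(T,ut,.16))
P("hole2",*two(S,s(489,445),T,t(503,124)));P("hole@.052",onz(S,s(489,445),.052),onz(T,t(503,124),.052))
def yaw(c,a,b,z):
    d=(onz(c,b,z)-onz(c,a,z))[:2];return np.degrees(np.arctan2(d[1],d[0])),np.linalg.norm(d)
P("roof front T",yaw(T,t(238,80),t(725,14),.125))
P("base T right edge",yaw(T,t(212,487),t(258,228),.012),"base top",yaw(T,t(105,207),t(258,228),.012))
P("base S front",yaw(S,s(40,375),s(318,354),.0),"fork S",yaw(S,s(32,210),s(283,192),.087))
P("fork T right",yaw(T,t(133,470),t(172,230),.095))
P("fork T ends",onz(T,t(62,462),.098),onz(T,t(128,470),.098),"back",onz(T,t(100,220),.095),onz(T,t(172,230),.095))
P("tongue T front edge",yaw(T,t(466,158),t(546,149),.052),yaw(T,t(546,149),t(543,85),.052))
# contours of roof
E
```

```text
Traceback (most recent call last):
numpy._core._exceptions._UFuncNoLoopError: ufunc 'multiply' did not contain a loop with signature matching types (dtype('<U6'), dtype('float64')) -> None
```

```bash
python3 - <<'E'
from h import *
S=env.read_camera("side");T=env.read_camera("top")
s=lambda x,y:((x+.5)/6-.5+180,(y+.5)/6-.5+112)
t=lambda x,y:((x+.5)/6-.5+130,(y+.5)/6-.5+170)
P=lambda *a:print(*[v if isinstance(v,str) else np.round(v,4) for v in a])
im=T["image"].astype(int);red=(im[...,2]>120)&(im[...,1]<70);ys,xs=np.nonzero(red[225:250,130:150]);ut=(xs.mean()+130,ys.mean()+225)
im=S["image"].astype(int);red=(im[...,2]>110)&(im[...,1]<70);ys,xs=np.nonzero(red[115:130,180:205]);us=(xs.mean()+180,ys.mean()+115)
P("cap px",ut,us);P("cap2",*two(S,us,T,ut));P("capS,T@.16",onz(S,us,.16),onz(T,ut,.16))
P("hole2",*two(S,s(489,445),T,t(503,124)));P("hole@.052",onz(S,s(489,445),.052),onz(T,t(503,124),.052))
def yaw(c,a,b,z):
    d=(onz(c,b,z)-onz(c,a,z))[:2];return np.degrees(np.arctan2(d[1],d[0])),np.linalg.norm(d)
P("roof front T",yaw(T,t(238,80),t(725,14),.125))
P("base T right edge",yaw(T,t(212,487),t(258,228),.012),"base top",yaw(T,t(105,207),t(258,228),.012))
P("base S front",yaw(S,s(40,375),s(318,354),.0),"fork S",yaw(S,s(32,210),s(283,192),.087))
P("fork T right",yaw(T,t(133,470),t(172,230),.095))
P("fork T ends",onz(T,t(62,462),.098),onz(T,t(128,470),.098),"back",onz(T,t(100,220),.095),onz(T,t(172,230),.095))
P("tongue T front edge",yaw(T,t(466,158),t(546,149),.052),yaw(T,t(546,149),t(543,85),.052))
# roof minAreaRect
m=cv2.inRange(cv2.cvtColor(T["image"],cv2.COLOR_BGR2HSV),(70,8,60),(110,60,200));m[:, :150]=0;m[:,260:]=0;m[195:]=0;m[:90]=0
c=max(cv2.findContours(m,0,1)[0],key=cv2.contourArea);b=cv2.boxPoints(cv2.minAreaRect(c))
w=np.array([onz(T,p,.125) for p in b]);P("roof box",b,w[:,:2]);
for i in range(4):P("edge",yaw(T,b[i],b[(i+1)%4],.125))
E
```

```text
cap px [139.0909 238.6364] [190.7778 122.4444]
cap2 [0.4907 0.2648 0.1611] 0.001
capS,T@.16 [0.4913 0.2666 0.16  ] [0.4902 0.2652 0.16  ]
hole2 [0.6531 0.0583 0.0545] 0.0005
hole@.052 [0.6541 0.0609 0.052 ] [0.6533 0.0586 0.052 ]
roof front T [-81.6744   0.2552]
base T right edge [-7.9735  0.1471] base top [-9.73301e+01  8.83000e-02]
base S front [-6.9184  0.1474] fork S [-6.6019  0.1284]
fork T right [-6.8093  0.1265]
fork T ends [0.4666 0.2798 0.098 ] [0.4628 0.2454 0.098 ] back [0.5934 0.2669 0.095 ] [0.5884 0.2285 0.095 ]
tongue T front edge [-8.30325e+01  4.44000e-02] [3.6571 0.0359]
roof box [[188. 182.]
 [188. 182.]
 [188. 182.]
 [188. 182.]] [[0.6672 0.1318]
 [0.6672 0.1318]
 [0.6672 0.1318]
 [0.6672 0.1318]]
edge [0. 0.]
edge [0. 0.]
edge [0. 0.]
edge [0. 0.]
```

```bash
cat >> h.py <<'E'
from scipy.spatial.transform import Rotation as R
def plan(xyz,yaw_y):
    """tool-frame move from measured pose to TCP xyz, tool down, tool y at yaw_y deg"""
    o=env.get_obs();r=R.from_rotvec(o["tcp_rot"])
    y=np.array([np.cos(np.radians(yaw_y)),np.sin(np.radians(yaw_y)),0]);z=np.array([0,0,-1.]);x=np.cross(y,z)
    g=R.from_matrix(np.c_[x,y,z]);d=r.inv().apply(np.array(xyz)-o["eef_pos"])*100
    print("d cm",np.round(d,3),"turn",np.round((r.inv()*g).as_rotvec(),4),"d after turn",np.round(g.inv().apply(np.array(xyz)-o["eef_pos"])*100,3))
def edge(c,a,b,z,h=4,trim=.08):
    """subpixel strongest gray edge near segment a-b; returns world line yaw, mean point, rms"""
    g=cv2.GaussianBlur(cv2.cvtColor(c["image"],cv2.COLOR_BGR2GRAY),(0,0),.8).astype(np.float32)
    a,b=np.array(a,float),np.array(b,float);u=(b-a)/np.linalg.norm(b-a);n=np.array([-u[1],u[0]]);k=np.arange(-h,h+.1,.25);pts=[]
    for f in np.linspace(trim,1-trim,40):
        q=a+f*(b-a)+k[:,None]*n
        p=cv2.remap(g,q[None,:,0].astype(np.float32),q[None,:,1].astype(np.float32),cv2.INTER_LINEAR)[0]
        w=np.abs(np.gradient(p));i=w.argmax();s=slice(max(i-4,0),i+5);pts.append(a+f*(b-a)+n*(k[s]*w[s]).sum()/w[s].sum())
    P=np.array([onz(c,p,z)[:2] for p in pts]).astype(np.float32)
    vx,vy,x0,y0=cv2.fitLine(P,cv2.DIST_HUBER,0,.001,.001).ravel();r=(P-[x0,y0])@[-vy,vx]
    return np.degrees(np.arctan2(vy,vx))%180,(x0,y0),np.sqrt(np.median(r**2))
E
python3 - <<'E'
from h import *
S=env.read_camera("side");T=env.read_camera("top")
s=lambda x,y:((x+.5)/6-.5+180,(y+.5)/6-.5+112)
t=lambda x,y:((x+.5)/6-.5+130,(y+.5)/6-.5+170)
print("roof front T",edge(T,t(238,80),t(725,14),.125))
print("roof back T",edge(T,(163,109),(241,100),.125))
print("roof L T",edge(T,(163,109),(169.5,183),.125),"R",edge(T,(241,100),(250.7,172),.125))
print("roof front S",edge(S,(255,139),(289,187),.125),"roof R S",edge(S,(290,188),(368,169),.125))
print("stand base T R",edge(T,t(212,487),t(258,228),.012),"fork R",edge(T,t(133,470),t(172,230),.095))
print("base S R top",edge(S,s(40,375),s(318,354),0,3),"fork S",edge(S,s(32,210),s(283,192),.087,3))
plan((.491,.265,.25),83)
E
```

```text
roof front T (np.float32(98.71033), (np.float32(0.67330253), np.float32(0.062089853)), np.float32(0.00074781536))
roof back T (np.float32(98.475075), (np.float32(0.921935), np.float32(0.11545197)), np.float32(0.00091338163))
roof L T (np.float32(7.812751), (np.float32(0.7853669), np.float32(0.21377203)), np.float32(0.0006573502)) R (np.float32(8.671522), (np.float32(0.8123259), np.float32(-0.052882265)), np.float32(0.00043937555))
roof front S (np.float32(99.06128), (np.float32(0.681134), np.float32(0.059448075)), np.float32(0.0008677329)) roof R S (np.float32(4.6636662), (np.float32(0.8130434), np.float32(-0.045278706)), np.float32(0.0009831892))
stand base T R (np.float32(171.64621), (np.float32(0.52308005), np.float32(0.21069796)), np.float32(0.0005725203)) fork R (np.float32(172.12305), (np.float32(0.5216043), np.float32(0.2376763)), np.float32(0.00043949962))
base S R top (np.float32(171.61996), (np.float32(0.52535224), np.float32(0.2163438)), np.float32(0.00064960076)) fork S (np.float32(176.46909), (np.float32(0.531114), np.float32(0.24467796)), np.float32(0.0045422134))
d cm [-38.16  -16.786   0.261] turn [-3.000e-04 -1.000e-04 -2.006e-01] d after turn [-34.049 -24.055   0.258]
```

>>> move_arm --xyz '[[0,0,0],[0,0,0],[-3.4,-2.3,0],[-3.4,-2.3,0],[-3.4,-2.3,0],[-3.4,-2.3,0],[-3.4,-2.3,0],[-3.4,-2.3,0],[-3.4,-2.3,0],[-3.4,-2.3,0],[-3.4,-2.3,0],[-3.4,-2.3,0]]' --angular '[[0,0,-0.09],[0,0,-0.09],[0,0,0],[0,0,0],[0,0,0],[0,0,0],[0,0,0],[0,0,0],[0,0,0],[0,0,0],[0,0,0],[0,0,0]]' --claw '[8.8,8.8,8.8,8.8,8.8,8.8,8.8,8.8,8.8,8.8,8.8,8.8]'

```text
time: 1.4
eef_pos: [0.4875, 0.2676, 0.253]
tcp_rot: [0.224, 3.133, 0.0]
wrist_force: [0.4, 0.1, 0.1]
opening: 0.0884
gripper_force: 0.0
```

```bash
python3 - <<'E'
from h import *
print(env.get_obs()["time"],env.get_obs()["eef_pos"])
plan((.491,.265,.117),81.8)
E
```

```text
1.4 [0.48745205 0.26761207 0.2529613 ]
d cm [-0.383 -0.212 13.596] turn [0.0003 0.0004 0.0002] d after turn [-0.388 -0.208 13.596]
```

>>> move_arm --xyz '[[-0.4,-0.2,3],[0,0,3.6],[0,0,3.5],[0,0,2.5],[0,0,1],[0,0,0]]' --angular '[[0,0,0],[0,0,0],[0,0,0],[0,0,0],[0,0,0],[0,0,0]]' --claw '[8.8,8.8,7,5,4,4]'

```text
time: 1.9
eef_pos: [0.488, 0.2661, 0.114]
tcp_rot: [-0.224, -3.128, 0.003]
wrist_force: [-0.8, -0.6, -0.2]
opening: 0.0632
gripper_force: 0.0
```

```bash
python3 - <<'E'
from h import *
print(env.get_obs()["eef_pos"],env.get_obs()["wrist_force"])
S=env.read_camera("side");T=env.read_camera("top")
a=crop(S["image"],160,80,80,90,6);b=crop(T["image"],110,190,80,90,6)
a=a[:,:390];cv2.imwrite("pics/g1.png",np.hstack([a,b[:,:400]]))
E
```

```text
[0.48804209 0.26607812 0.11404796] [-0.78476606 -0.59123444 -0.18050542]
```

View pics/g1.png

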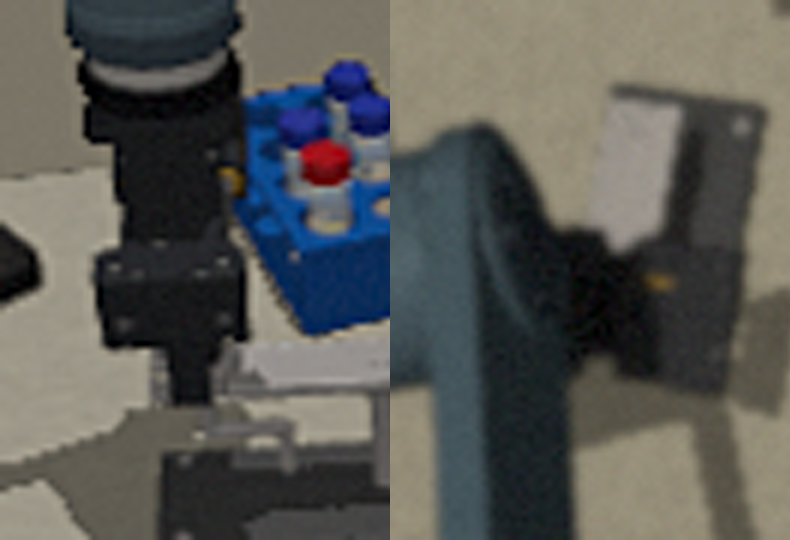

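The gripper's body is just above the handle and the fingers straddle it. The TCP is 3 mm low and slightly short in x, so I'll correct that and then close.

>>> move_arm --xyz '[[-0.2,0.05,-0.3],[0,0,0],[0,0,0],[0,0,0],[0,0,0],[0,0,0],[0,0,0],[0,0,0]]' --angular '[[0,0,0],[0,0,0],[0,0,0],[0,0,0],[0,0,0],[0,0,0],[0,0,0],[0,0,0]]' --claw '[4,3,0,0,0,0,0,0]'

```text
time: 2.67
eef_pos: [0.492, 0.2669, 0.1201]
tcp_rot: [0.224, 3.133, -0.0]
wrist_force: [-0.3, -0.9, 3.9]
opening: 0.0157
gripper_force: 30.0
```

>>> move_arm --xyz '[[0,0,0],[0,0,0]]' --angular '[[0,0,0],[0,0,0]]' --claw '[0,0]'

```text
time: 2.83
eef_pos: [0.492, 0.2669, 0.1201]
tcp_rot: [0.224, 3.133, -0.0]
wrist_force: [-1.1, -1.2, 4.6]
opening: 0.0155
gripper_force: 30.0
```

>>> move_arm --xyz '[[0,0,-0.4],[0,0,-0.5],[0,0,-0.5],[0,0,0],[0,0,0],[0,0,0]]' --angular '[[0,0,0],[0,0,0],[0,0,0],[0,0,0],[0,0,0],[0,0,0]]' --claw '[0,0,0,0,0,0]'

```text
time: 3.33
eef_pos: [0.4918, 0.2669, 0.1336]
tcp_rot: [-0.224, -3.134, -0.0]
wrist_force: [0.7, 0.5, -1.7]
opening: 0.016
gripper_force: 30.0
```

>>> move_arm --xyz '[[0.8,0,0],[1.5,0,0],[2,0,0],[2,0,0],[1.5,0,0],[0.7,0,0],[0,0,-2],[0,0,-3],[0,0,-2],[0,0,0],[0,0,0]]' --angular '[[0,0,0],[0,0,0],[0,0,0],[0,0,0],[0,0,0],[0,0,0],[0,0,0],[0,0,0],[0,0,0],[0,0,0],[0,0,0]]' --claw '[0,0,0,0,0,0,0,0,0,0,0]'

```text
time: 4.25
eef_pos: [0.4085, 0.2793, 0.2046]
tcp_rot: [0.224, 3.131, 0.002]
wrist_force: [0.1, -0.4, -1.8]
opening: 0.0157
gripper_force: 30.0
```

```bash
python3 - <<'E'
from h import *
print(env.get_obs()["eef_pos"],env.get_obs()["wrist_force"])
# hook yaw 8.5: tip = TCP+40mm*x ; hole ~(.6535,.0590)
th=np.radians(8.5);h=np.array([.6532,.0585]);g=h-.04*np.array([np.cos(th),np.sin(th)])
print(g); plan((*g,.20),98.5)
S=env.read_camera("side");T=env.read_camera("top")
a=crop(S["image"],150,60,80,100,6)[:,:400];b=crop(T["image"],120,210,65,70,6)
b=cv2.copyMakeBorder(b,0,600-b.shape[0],0,0,0);cv2.imwrite("pics/g2.png",np.hstack([a[:600],b]))
E
```

```text
[0.40851424 0.2793039  0.20455926] [ 0.07045761 -0.39377777 -1.81209904]
[0.61363937 0.05258762]
d cm [-23.53  -19.522   0.488] turn [ 0.001   0.0027 -0.2912] d after turn [-16.936 -25.455   0.456]
```

View pics/g2.png

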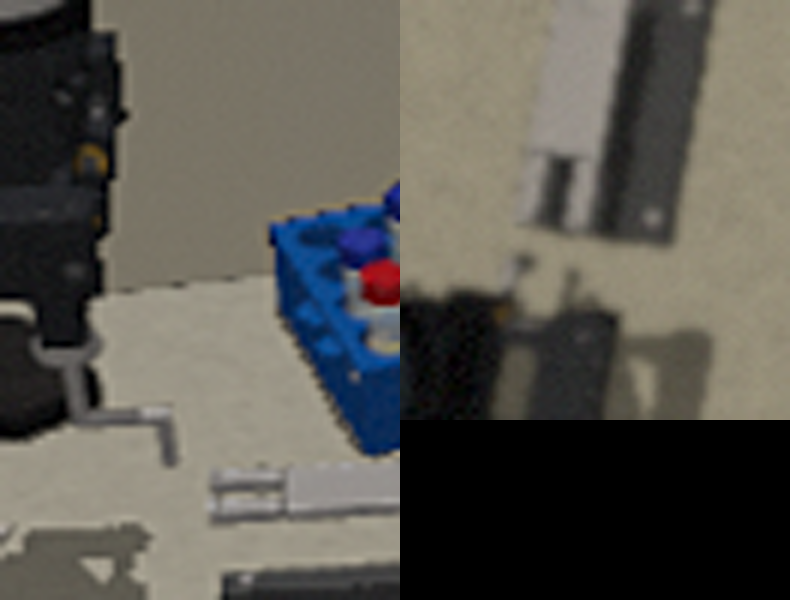

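Side crop: the hook hangs upright, pin end near (171,464). Top crop: the slot runs from its closed end (564,155) to the prong ends (553,228), and the pin is near (519,260).

```bash
python3 - <<'E'
from h import *
S=env.read_camera("side");T=env.read_camera("top");o=env.get_obs()["eef_pos"]
s=lambda x,y:((x+.5)/6-.5+150,(y+.5)/6-.5+60)
t=lambda x,y:((x-400+.5)/6-.5+120,(y+.5)/6-.5+210)
th=np.radians(-8.2);ax=np.array([np.cos(th),np.sin(th)])
e=o[:2]+.04*ax;print("tcp",o,"expected tip",e,.2145-.105)
print("expected px S",proj(S,[*e,.1095]),"seen",s(171,464));print("S tip",onz(S,s(171,464),.1095))
print("exp px T bar end(z .144)",proj(T,[*e,.144]),"tip",proj(T,[*e,.1095]),"seen",t(519,260))
print("slot end T",onz(T,t(564,155),.095),"front",onz(T,t(553,229),.098))
print("slot end S",onz(S,s(283,493),.095),"front S",onz(S,s(211,496),.098))
E
```

```text
tcp [0.40686648 0.27860775 0.20199933] expected tip [0.44645753 0.2729026 ] 0.1095
expected px S [177.60010712 137.56695979] seen (178.08333333333334, 136.91666666666669)
S tip [0.4482479  0.27606192 0.1095    ]
exp px T bar end(z .144) [137.35416231 253.51608581] tip [140.74165752 253.24434413] seen (139.41666666666666, 252.91666666666666)
slot end T [0.50143088 0.26045755 0.095     ] front [0.46315895 0.26355439 0.098     ]
slot end S [0.50161984 0.2581894  0.095     ] front S [0.46533982 0.25985419 0.098     ]
```

>>> move_arm --xyz '[[0,0,-1],[0,0,-1],[0,0,-1],[-2.13,-3.15,0],[-2.13,-3.15,0],[-2.13,-3.15,0],[-2.13,-3.15,0],[-2.13,-3.15,0],[-2.13,-3.15,0],[-2.13,-3.15,0],[-2.13,-3.15,0],[0,0,0]]' --angular '[[0,0,-0.1],[0,0,-0.1],[0,0,-0.091],[0,0,0],[0,0,0],[0,0,0],[0,0,0],[0,0,0],[0,0,0],[0,0,0],[0,0,0],[0,0,0]]' --claw '[0,0,0,0,0,0,0,0,0,0,0,0]'

```text
time: 5.45
eef_pos: [0.6166, 0.0493, 0.2317]
tcp_rot: [0.225, -3.133, 0.003]
wrist_force: [-1.2, 0.1, -0.6]
opening: 0.0159
gripper_force: 30.0
```

>>> move_arm --xyz '[[0,0,1.5],[0,0,3],[0,0,1.5],[0,0,0.5],[0,0,0],[0,0,0]]' --angular '[[0,0,0],[0,0,0],[0,0,0],[0,0,0],[0,0,0],[0,0,0]]' --claw '[0,0,0,0,0,0]'

```text
time: 5.95
eef_pos: [0.6135, 0.0552, 0.1686]
tcp_rot: [0.233, -3.132, -0.0]
wrist_force: [-0.1, 0.3, -1.0]
opening: 0.0157
gripper_force: 30.0
```

```bash
python3 - <<'E'
from h import *
S=env.read_camera("side");T=env.read_camera("top");o=env.get_obs();print(o["time"],o["eef_pos"],o["tcp_rot"],o["wrist_force"])
plan((.613,.0544,.155),98.5)
a=crop(S["image"],225,150,65,60,8)[:,:480];b=crop(T["image"],195,170,40,60,8)
cv2.imwrite("pics/h1.png",np.hstack([a,b]))
E
```

```text
6.05 [0.61437693 0.05507596 0.17011148] [-2.32829955e-01  3.13069868e+00 -6.42159699e-04] [ 0.35548543  1.18978643 -1.05542732]
d cm [ 0.15  -0.046  1.511] turn [-0.0006  0.0022  0.0001] d after turn [ 0.146 -0.047  1.511]
```

View pics/h1.png

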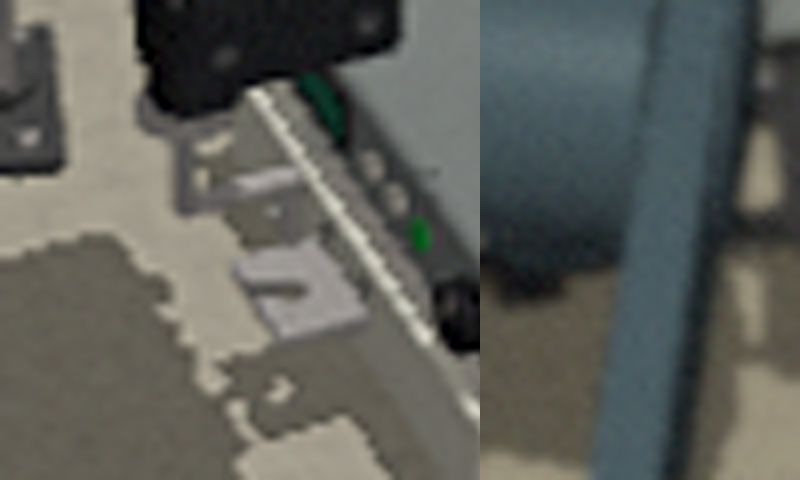

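Side crop: the collar is at (165,110), the shank foot at (185,200), and the bar runs to about (300,175). The hole is near (285,290), partly in shadow. The arm hides the hook from the top camera. I'll compare with the expected projections.

```bash
python3 - <<'E'
from h import *
S=env.read_camera("side");o=env.get_obs();p=o["eef_pos"];print(p,o["wrist_force"])
c=lambda w:np.round((proj(S,w)-[225,150]+.5)*8-.5,1)
X=R.from_rotvec(o["tcp_rot"]).apply([-1,0,0]);g=p+[0,0,.0099]
for n,a,z in(("collar",0,-.035),("shank foot",0,-.075),("bar end",.04,-.075),("pin mid",.04,-.09),("tip",.04,-.105)):print(n,c(g+a*X+[0,0,z]),g+a*X+[0,0,z])
print("hole",c([.6535,.0605,.052]),c([.6533,.0586,.052]))
im=crop(S["image"],240,160,38,36,16);im=cv2.convertScaleAbs(im,alpha=1.5,beta=-40);cv2.imwrite("pics/h2.png",im)
E
```

```text
[0.61443351 0.05505016 0.17027445] [ 0.2692306  -0.4204236  -1.11677417]
collar [187.8 109.5] [0.61443351 0.05505016 0.14517445]
shank foot [187.9 202.3] [0.61443351 0.05505016 0.10517445]
bar end [295.4 173.8] [0.65399341 0.06096655 0.10527528]
pin mid [294.4 207.2] [0.65399341 0.06096655 0.09027528]
tip [293.4 240. ] [0.65399341 0.06096655 0.07527528]
hole [290.8 290.6] [291.7 294.1]
```

View pics/h2.png

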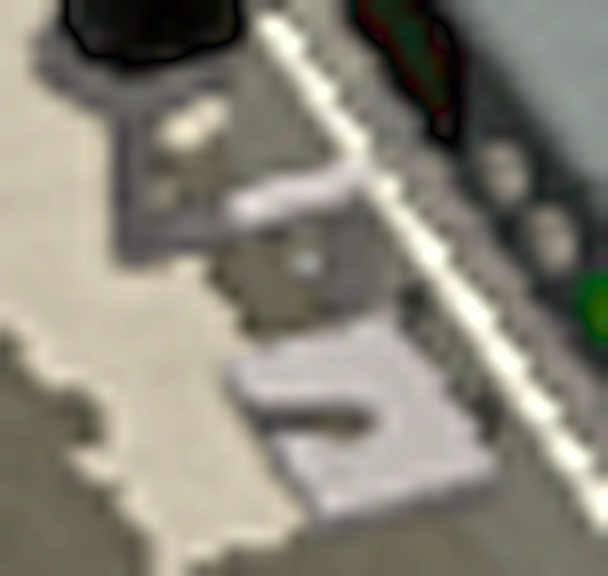

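```bash
python3 - <<'E'
from h import *
S=env.read_camera("side");g=cv2.cvtColor(S["image"],cv2.COLOR_BGR2GRAY)
print("cols 256..268");
for r in range(168,190):print(r,g[r,254:270])
print("shank cols 242..254")
for r in range(166,174):print(r,g[r,242:255])
E
```

```text
cols 256..268
168 [105 106 106 106 103  99 123 180 184 112 103 100  58  23  30  61]
169 [102 106 106 105 105  99  95 150 177 121 117 103  96  69  42  67]
170 [ 96 101 103  95  98 115 131 158 171 151 119 116 120 108  71  65]
171 [ 96 113 137 159 162 166 160 153 149 173 183 114 112 110  74  57]
172 [112 153 167 158 153 147 136 119 100 147 173 120 119 117 103  71]
173 [122 148 142 123 106  96  87  84  87  97 162 180 117 116 119 106]
174 [100 103  91  74  95  96  83  87  91  91 118 173 180 111 103 106]
175 [ 81  94  90  89 103 103  84  89  94  95  98 144 198 186 116 109]
176 [ 90  94  93  92 118 126  88  92  94  97 104 107 167 187 115 114]
177 [ 88  93  93  94  95  91  88  91  94  98 107  96 105 169 177 113]
178 [ 85  91  92  95  92  87  83  91  90  96  96  65  73 135 186 182]
179 [137  84  90  90  94  82  73  87  94 114 117  74  77 103 161 205]
180 [140  78  85  87  86  98 120 135 149 151 135  82  93 100 109 172]
181 [156 138 115 131 151 150 152 153 153 153 152 127  91 102  97 125]
182 [145 154 149 152 157 155 153 155 152 151 151 151 128  92 101 100]
183 [131 157 154 155 155 156 156 154
[... 237 characters left out ...]
3 127]
187 [160 142 105 126 150 143 127 115 126 148 152 153 150 149 154 133]
188 [159 158 127 111 158 156 151 149 151 152 151 151 152 151 152 154]
189 [157 161 142 107 134 155 147 145 153 152 151 152 156 157 153 141]
shank cols 242..254
166 [158 148 121  93  90  94  96  93  87  98 137 148 113]
167 [159 158 156 145 110  82  87  85 123 160 165 155 115]
168 [157 159 159 160 138  87  87  97 144 174 153 107 105]
169 [159 160 160 163 146  90  87  86 101 117 108  91 102]
170 [158 157 159 162 146  87  89  81  79  93  92  93  96]
171 [156 156 155 159 142  86  88  99 107  95  97  91  96]
172 [154 156 155 160 145  90  88 104 108  80  91  91 112]
173 [156 156 157 161 145  94  89  86  92  97  99  97 122]
```

The shank is at column 247.95 against 248.05 expected, and the pin is at about 261.0 against 261.4. The tip is therefore over the hole to about 0.5 mm. I'll lower it gently.

>>> move_arm --xyz '[[0,0,1],[0,0,0.8],[0,0,0.3],[0,0,0],[0,0,0.15],[0,0,0.15],[0,0,0.1]]' --angular '[[0,0,0],[0,0,0],[0,0,0],[0,0,0],[0,0,0],[0,0,0],[0,0,0]]' --claw '[0,0,0,0,0,0,0]'

```text
time: 6.73
eef_pos: [0.6137, 0.0549, 0.1437]
tcp_rot: [-0.232, 3.133, -0.0]
wrist_force: [-0.2, 0.5, -1.1]
opening: 0.0161
gripper_force: 30.0
```

>>> move_arm --xyz '[[0,0,0.2],[0,0,0.2],[0,0,0.2],[0,0,0]]' --angular '[[0,0,0],[0,0,0],[0,0,0],[0,0,0]]' --claw '[0,0,0,0]'

```text
time: 7.07
eef_pos: [0.6132, 0.055, 0.1372]
tcp_rot: [0.233, -3.132, -0.0]
wrist_force: [0.2, 0.8, -1.3]
opening: 0.0157
gripper_force: 30.0
```

>>> move_arm --xyz '[[0,0,0.2],[0,0,0.2],[0,0,0.2],[0,0,0.2],[0,0,0],[0,0,0]]' --angular '[[0,0,0],[0,0,0],[0,0,0],[0,0,0],[0,0,0],[0,0,0]]' --claw '[0,0,0,0,0,0]'

```text
time: 7.57
eef_pos: [0.6134, 0.055, 0.1295]
tcp_rot: [0.233, -3.133, -0.0]
wrist_force: [-0.3, 0.4, -1.5]
opening: 0.0155
gripper_force: 30.0
```

>>> move_arm --xyz '[[0.1,0,0],[0.1,0,0],[0.1,0,0],[0,0,0]]' --angular '[[0,0,0],[0,0,0],[0,0,0],[0,0,0]]' --claw '[0,0,0,0]'

```text
time: 7.9
eef_pos: [0.6106, 0.0545, 0.1299]
tcp_rot: [-0.232, 3.132, -0.0]
wrist_force: [1.3, 0.9, -1.7]
opening: 0.0158
gripper_force: 30.0
```

>>> move_arm --xyz '[[0.1,0,0],[0.1,0,0],[0.1,0,0],[0,0,0]]' --angular '[[0,0,0],[0,0,0],[0,0,0],[0,0,0]]' --claw '[0,0,0,0]'

```text
time: 8.23
eef_pos: [0.6084, 0.0541, 0.1301]
tcp_rot: [-0.232, 3.131, -0.0]
wrist_force: [4.0, -0.1, -2.4]
opening: 0.016
gripper_force: 30.0
```

>>> move_arm --xyz '[[0.1,0,0],[0.1,0,0],[0.1,0,0],[0,0,0]]' --angular '[[0,0,0],[0,0,0],[0,0,0],[0,0,0]]' --claw '[0,0,0,0]'

```text
time: 8.57
eef_pos: [0.6047, 0.0536, 0.13]
tcp_rot: [-0.233, 3.133, -0.0]
wrist_force: [2.3, 0.3, -0.2]
opening: 0.0158
gripper_force: 30.0
```

>>> move_arm --xyz '[[0.1,0,0],[0.1,0,0],[0.1,0,0],[0,0,0]]' --angular '[[0,0,0],[0,0,0],[0,0,0],[0,0,0]]' --claw '[0,0,0,0]'

```text
time: 8.9
eef_pos: [0.6006, 0.0532, 0.1293]
tcp_rot: [0.233, -3.131, -0.0]
wrist_force: [1.0, 0.2, -1.5]
opening: 0.0158
gripper_force: 30.0
```

>>> move_arm --xyz '[[0.1,0,0],[0.1,0,0],[0.1,0,0],[0,0,0]]' --angular '[[0,0,0],[0,0,0],[0,0,0],[0,0,0]]' --claw '[0,0,0,0]'

```text
time: 9.23
eef_pos: [0.5982, 0.0528, 0.1294]
tcp_rot: [0.233, -3.132, -0.0]
wrist_force: [-0.3, 0.0, -0.6]
opening: 0.0161
gripper_force: 30.0
```

>>> move_arm --xyz '[[0.2,0,0],[0.3,0,0],[0.3,0,0],[0.3,0,0],[0.3,0,0],[0.1,0,0],[0,0,0]]' --angular '[[0,0,0],[0,0,0],[0,0,0],[0,0,0],[0,0,0],[0,0,0],[0,0,0]]' --claw '[0,0,0,0,0,0,0]'

```text
time: 9.82
eef_pos: [0.5834, 0.0505, 0.1298]
tcp_rot: [0.232, -3.132, 0.0]
wrist_force: [-0.6, 0.5, -1.2]
opening: 0.0158
gripper_force: 30.0
```

```bash
python3 - <<'E'
from h import *
S=env.read_camera("side");o=env.get_obs();print(o["eef_pos"],o["wrist_force"])
b=cv2.cvtColor(S["image"],cv2.COLOR_BGR2GRAY);a=cv2.cvtColor(cv2.imread("pics/side0.png"),cv2.COLOR_BGR2GRAY)
for r in(190,196,202,208):print(r,[np.nonzero(i[r,245:300]>165)[0][-6:]+245 for i in(a,b)])
d=proj(S,[.65,.06,.08])-proj(S,[.65-.03*.989,.06-.03*.148,.08]);print("px per 30mm",d)
E
```

```text
[0.58347678 0.05047666 0.1297164 ] [ 0.28364904 -0.32296673 -1.49869576]
190 [array([277]), array([264, 265, 266, 267, 268])]
196 [array([], dtype=int64), array([245, 268, 269, 270, 271, 272])]
202 [array([], dtype=int64), array([272, 273, 274, 275])]
208 [array([], dtype=int64), array([260, 278, 279])]
px per 30mm [ 9.90890004 -2.66558283]
```

>>> move_arm --xyz '[[0.3,0,0],[0.4,0,0],[0.4,0,0],[0.4,0,0],[0.4,0,0],[0.3,0,0],[0.2,0,0],[0,0,0]]' --angular '[[0,0,0],[0,0,0],[0,0,0],[0,0,0],[0,0,0],[0,0,0],[0,0,0],[0,0,0]]' --claw '[0,0,0,0,0,0,0,0]'

```text
time: 10.53
eef_pos: [0.5594, 0.047, 0.1297]
tcp_rot: [0.232, -3.132, -0.0]
wrist_force: [-1.0, 0.1, -1.8]
opening: 0.0157
gripper_force: 30.0
```

>>> move_arm --xyz '[[0.12,0,0],[0.13,0,0],[0.13,0,0],[0.12,0,0]]' --angular '[[0,0,0],[0,0,0],[0,0,0],[0,0,0]]' --claw '[0,0,0,0]'

```text
time: 10.87
eef_pos: [0.5551, 0.0463, 0.1296]
tcp_rot: [0.233, -3.133, -0.0]
wrist_force: [1.5, 0.3, -2.5]
opening: 0.0158
gripper_force: 30.0
```

>>> move_arm --xyz '[[0.1,0,0],[0.1,0,0],[0.1,0,0],[0.1,0,0]]' --angular '[[0,0,0],[0,0,0],[0,0,0],[0,0,0]]' --claw '[0,0,0,0]'

```text
time: 11.2
eef_pos: [0.5511, 0.0457, 0.1297]
tcp_rot: [0.233, -3.133, -0.0]
wrist_force: [1.1, 1.2, -1.3]
opening: 0.016
gripper_force: 30.0
```

>>> move_arm --xyz '[[0.1,0,0],[0.1,0,0],[0.1,0,0]]' --angular '[[0,0,0],[0,0,0],[0,0,0]]' --claw '[0,0,0]'

```text
time: 11.45
eef_pos: [0.5481, 0.0452, 0.1297]
tcp_rot: [0.233, -3.133, -0.0]
wrist_force: [1.1, 1.0, -1.9]
opening: 0.0157
gripper_force: 30.0
```

>>> move_arm --xyz '[[0.1,0,0],[0.1,0,0],[0.1,0,0]]' --angular '[[0,0,0],[0,0,0],[0,0,0]]' --claw '[0,0,0]'

```text
time: 11.7
eef_pos: [0.5461, 0.0448, 0.13]
tcp_rot: [-0.232, 3.131, 0.0]
wrist_force: [5.4, 1.3, -4.0]
opening: 0.0156
gripper_force: 30.0
```

>>> move_arm --xyz '[[0.1,0,0],[0.1,0,0],[0.1,0,0]]' --angular '[[0,0,0],[0,0,0],[0,0,0]]' --claw '[0,0,0]'

```text
time: 11.95
eef_pos: [0.5427, 0.0443, 0.13]
tcp_rot: [-0.232, 3.132, -0.0]
wrist_force: [3.2, 0.2, -2.3]
opening: 0.0155
gripper_force: 30.0
```

>>> move_arm --xyz '[[0.1,0,0],[0.1,0,0]]' --angular '[[0,0,0],[0,0,0]]' --claw '[0,0]'

```text
time: 12.12
eef_pos: [0.5401, 0.0439, 0.1299]
tcp_rot: [0.233, -3.132, 0.0]
wrist_force: [0.6, 0.1, -0.7]
opening: 0.0158
gripper_force: 30.0
```

>>> move_arm --xyz '[[0.1,0,0],[0.1,0,0],[0,0,0]]' --angular '[[0,0,0],[0,0,0],[0,0,0]]' --claw '[0,0,0]'

```text
time: 12.37
eef_pos: [0.5374, 0.0437, 0.1293]
tcp_rot: [0.233, -3.131, -0.0]
wrist_force: [-0.4, -0.1, -0.8]
opening: 0.0161
gripper_force: 30.0
```

>>> move_arm --xyz '[[0.1,0,0],[0,0,0],[0,0,0]]' --angular '[[0,0,0],[0,0,0],[0,0,0]]' --claw '[0,0,0]'

```text
time: 12.62
eef_pos: [0.5371, 0.0436, 0.1296]
tcp_rot: [0.233, -3.132, -0.0]
wrist_force: [0.1, -0.4, -1.5]
opening: 0.0158
gripper_force: 30.0
```

>>> move_arm --xyz '[[0.1,0,0],[0,0,0],[0,0,0]]' --angular '[[0,0,0],[0,0,0],[0,0,0]]' --claw '[0,0,0]'

```text
time: 12.87
eef_pos: [0.5365, 0.0434, 0.1298]
tcp_rot: [-0.233, 3.133, -0.0]
wrist_force: [0.7, -0.0, -1.6]
opening: 0.0158
gripper_force: 30.0
```

>>> move_arm --xyz '[[0.1,0,0],[0,0,0],[0,0,0]]' --angular '[[0,0,0],[0,0,0],[0,0,0]]' --claw '[0,0,0]'

```text
time: 13.12
eef_pos: [0.536, 0.0433, 0.1299]
tcp_rot: [-0.232, 3.131, -0.0]
wrist_force: [2.8, -0.7, -3.0]
opening: 0.0157
gripper_force: 30.0
```

>>> move_arm --xyz '[[0.1,0,0],[0,0,0],[0,0,0]]' --angular '[[0,0,0],[0,0,0],[0,0,0]]' --claw '[0,0,0]'

```text
time: 13.37
eef_pos: [0.5356, 0.0433, 0.1301]
tcp_rot: [-0.232, 3.13, 0.0]
wrist_force: [6.0, 1.2, -4.2]
opening: 0.016
gripper_force: 30.0
```

>>> move_arm --xyz '[[0.07,0,0],[0,0,0],[0,0,0]]' --angular '[[0,0,0],[0,0,0],[0,0,0]]' --claw '[0,0,0]'

```text
time: 13.62
eef_pos: [0.5353, 0.0432, 0.1302]
tcp_rot: [-0.232, 3.129, 0.0]
wrist_force: [7.8, 2.2, -5.7]
opening: 0.0156
gripper_force: 30.0
```

The load rose hard to about 8 N without any motion, so the tray is on its stop. I'll centre the pin in the hole and lift it out.

>>> move_arm --xyz '[[-0.15,0,0],[-0.15,0,0],[-0.15,0,0],[0,0,0],[0,0,0]]' --angular '[[0,0,0],[0,0,0],[0,0,0],[0,0,0],[0,0,0]]' --claw '[0,0,0,0,0]'

```text
time: 14.03
eef_pos: [0.5376, 0.0437, 0.1294]
tcp_rot: [0.233, -3.131, -0.0]
wrist_force: [-0.3, -0.1, -1.2]
opening: 0.0161
gripper_force: 30.0
```

>>> move_arm --xyz '[[0,0,-0.3],[0,0,-0.5],[0,0,-0.5],[0,0,0]]' --angular '[[0,0,0],[0,0,0],[0,0,0],[0,0,0]]' --claw '[0,0,0,0]'

```text
time: 14.37
eef_pos: [0.539, 0.0436, 0.1442]
tcp_rot: [-0.232, 3.131, -0.001]
wrist_force: [-0.2, 0.6, -0.5]
opening: 0.0156
gripper_force: 30.0
```

>>> move_arm --xyz '[[0,0,-0.7],[0,0,-1],[0,0,-2],[0,0,-3],[0,0,-2],[0,0,0],[0,0,0]]' --angular '[[0,0,0],[0,0,0],[0,0,0],[0,0,0],[0,0,0],[0,0,0],[0,0,0]]' --claw '[0,0,0,0,0,0,0]'

```text
time: 14.95
eef_pos: [0.539, 0.0436, 0.2315]
tcp_rot: [-0.232, 3.129, -0.001]
wrist_force: [-0.5, 0.2, -1.2]
opening: 0.0158
gripper_force: 30.0
```

```bash
python3 - <<'E'
from h import *
S=env.read_camera("side");T=env.read_camera("top");o=env.get_obs();p=o["eef_pos"];print(p,o["wrist_force"],o["tcp_rot"])
th=np.radians(-8.2);ax=np.array([np.cos(th),np.sin(th)]);g=np.array([.492,.2669])
print(g-.085*ax);plan((*(g-.085*ax),p[2]),81.8)
a=crop(S["image"],190,90,100,110,5);b=crop(T["image"],170,150,60,80,5)
X=R.from_rotvec(o["tcp_rot"]).apply([-1,0,0]);G=p+[0,0,.0099]
for n,q,z in(("shank foot",0,-.075),("bar end",.04,-.075),("tip",.04,-.105)):print(n,np.round((proj(S,G+q*X+[0,0,z])-[190,90]+.5)*5-.5,1))
cv2.imwrite("pics/o1.png",np.hstack([a,cv2.copyMakeBorder(b,0,150,0,0,0)]))
E
```

```text
[0.53745548 0.04381137 0.22878003] [-0.61636462 -0.32893129 -1.90255555] [ 2.32528234e-01 -3.13147728e+00 -4.74874609e-04]
[0.40786902 0.27902346]
d cm [9.3430e+00 2.5177e+01 2.4000e-02] turn [ 2.000e-04 -1.500e-03  2.914e-01] d after turn [16.181 21.432  0.   ]
shank foot [151.1 375.1]
bar end [224.3 357. ]
tip [225.8 402. ]
```

View pics/o1.png

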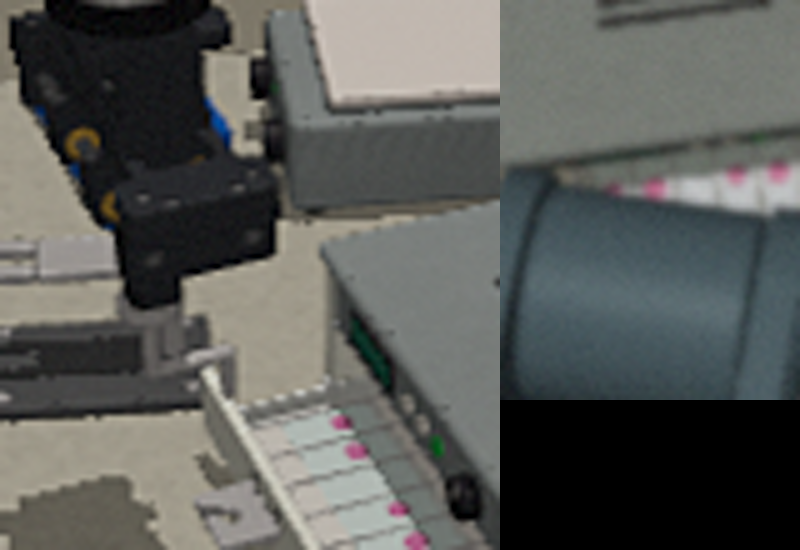

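Side crop: the tray is out with the slides visible. The hook is still upright, with its bar end near (228,355) where expected. Now back to the stand.

>>> move_arm --xyz '[[0,0,0],[0,0,0],[0,0,0],[2,2.66,0],[2,2.66,0],[2,2.66,0],[2,2.66,0],[2,2.66,0],[2,2.66,0],[2,2.66,0],[2,2.66,0],[0.18,0.15,0]]' --angular '[[0,0,0.1],[0,0,0.1],[0,0,0.0914],[0,0,0],[0,0,0],[0,0,0],[0,0,0],[0,0,0],[0,0,0],[0,0,0],[0,0,0],[0,0,0]]' --claw '[0,0,0,0,0,0,0,0,0,0,0,0]'

```text
time: 16.05
eef_pos: [0.4049, 0.2822, 0.2279]
tcp_rot: [-0.218, -3.13, -0.0]
wrist_force: [-1.2, -0.3, -1.7]
opening: 0.0158
gripper_force: 30.0
```

>>> move_arm --xyz '[[0,0,2],[0,0,3],[0,0,3],[0,0,1.2],[0,0,0.3],[0,0,0],[0,0,0],[0,0,0]]' --angular '[[0,0,0],[0,0,0],[0,0,0],[0,0,0],[0,0,0],[0,0,0],[0,0,0],[0,0,0]]' --claw '[0,0,0,0,0,0,0,0]'

```text
time: 16.72
eef_pos: [0.4095, 0.279, 0.1358]
tcp_rot: [0.225, 3.132, 0.001]
wrist_force: [0.7, 0.2, -0.2]
opening: 0.0158
gripper_force: 30.0
```

```bash
python3 - <<'E'
from h import *
o=env.get_obs();print(o["eef_pos"],o["wrist_force"],o["tcp_rot"])
plan((.492,.2664,.1336),81.8)
E
```

```text
[0.40952252 0.27904748 0.13580073] [ 0.67888698  0.15137152 -0.21912489] [2.24807268e-01 3.13176058e+00 1.14552024e-03]
d cm [-8.343 -0.074  0.234] turn [ 0.0009  0.0017 -0.0002] d after turn [-8.344 -0.075  0.22 ]
```

>>> move_arm --xyz '[[-0.7,-0.08,0.1],[-1.2,0,0.1],[-1.2,0,0],[-0.8,0,0],[0,0,0]]' --angular '[[0,0,0],[0,0,0],[0,0,0],[0,0,0],[0,0,0]]' --claw '[0,0,0,0,0]'

```text
time: 17.13
eef_pos: [0.4497, 0.2721, 0.1332]
tcp_rot: [0.227, 3.131, 0.001]
wrist_force: [-0.3, 0.1, -1.6]
opening: 0.0159
gripper_force: 30.0
```

>>> move_arm --xyz '[[-0.5,0,0],[-0.5,0,0],[-0.5,0,0],[0,0,0]]' --angular '[[0,0,0],[0,0,0],[0,0,0],[0,0,0]]' --claw '[0,0,0,0]'

```text
time: 17.47
eef_pos: [0.4629, 0.2703, 0.1328]
tcp_rot: [0.225, 3.133, 0.0]
wrist_force: [0.2, 0.7, -0.9]
opening: 0.0157
gripper_force: 30.0
```

>>> move_arm --xyz '[[-0.6,0,0],[-0.8,0,0],[-0.8,0,0],[-0.5,0,0],[-0.2,0,0],[0,0,0],[0,0,0]]' --angular '[[0,0,0],[0,0,0],[0,0,0],[0,0,0],[0,0,0],[0,0,0],[0,0,0]]' --claw '[0,0,0,0,0,0,0]'

```text
time: 18.05
eef_pos: [0.4906, 0.2662, 0.1325]
tcp_rot: [-0.225, -3.133, 0.0]
wrist_force: [-0.6, 0.3, -1.4]
opening: 0.0158
gripper_force: 30.0
```

```bash
python3 - <<'E'
from h import *
S=env.read_camera("side");o=env.get_obs();print(o["eef_pos"],o["wrist_force"],o["tcp_rot"])
plan((.492,.2665,.1201),81.8)
E
```

```text
[0.49039187 0.26623066 0.13257367] [-0.02835803  0.06350296 -0.84806199] [-2.24797475e-01 -3.13302810e+00  1.73742054e-04]
d cm [-0.156  0.05   1.247] turn [-0.0001 -0.0005 -0.0001] d after turn [-0.155  0.05   1.247]
```

>>> move_arm --xyz '[[-0.15,0,0.3],[0,0,0.4],[0,0,0.3],[0,0,0.15],[0,0,0],[0,0,0]]' --angular '[[0,0,0],[0,0,0],[0,0,0],[0,0,0],[0,0,0],[0,0,0]]' --claw '[0,0,0,0,0,0]'

```text
time: 18.6
eef_pos: [0.492, 0.266, 0.121]
tcp_rot: [-0.225, -3.133, 0.0]
wrist_force: [0.9, 0.2, -1.4]
opening: 0.0163
gripper_force: 30.0
```

>>> move_arm --xyz '[[0,0,0.1],[0,0,0],[0,0,0.05],[0,0,0],[0,0,0]]' --angular '[[0,0,0],[0,0,0],[0,0,0],[0,0,0],[0,0,0]]' --claw '[0,0,0,0,0]'

```text
time: 19.02
eef_pos: [0.4922, 0.2661, 0.1201]
tcp_rot: [0.225, 3.133, 0.0]
wrist_force: [-1.8, -0.8, 2.5]
opening: 0.016
gripper_force: 30.0
```

Seated at the same height as before (0.1201), with the contact force felt. Now I'll release it.

>>> move_arm --xyz '[[0,0,0],[0,0,0],[0,0,0],[0,0,0],[0,0,0],[0,0,0]]' --angular '[[0,0,0],[0,0,0],[0,0,0],[0,0,0],[0,0,0],[0,0,0]]' --claw '[2,2.5,3,4,5,5.5]'

```text
time: 19.52
eef_pos: [0.4922, 0.2661, 0.1197]
tcp_rot: [0.225, 3.134, 0.0]
wrist_force: [-0.4, -0.3, -0.3]
opening: 0.048
gripper_force: 0.0
```

>>> move_arm --xyz '[[0,0,-1],[0,0,-2],[0,0,-3],[0,0,-3],[0,0,-3],[4,0,0],[4,0,0],[4,0,0],[0,0,0],[0,0,0],[0,0,0]]' --angular '[[0,0,0],[0,0,0],[0,0,0],[0,0,0],[0,0,0],[0,0,0],[0,0,0],[0,0,0],[0,0,0],[0,0,0],[0,0,0]]' --claw '[5.5,5.5,5.5,5.5,5.5,5.5,5.5,5.5,5.5,5.5,5.5]'

```text
time: 20.43
eef_pos: [0.3741, 0.2834, 0.2408]
tcp_rot: [0.224, 3.131, 0.001]
wrist_force: [0.1, 0.6, 0.1]
opening: 0.0551
gripper_force: 0.0
```

```bash
python3 - <<'E'
from h import *
S=env.read_camera("side");T=env.read_camera("top")
a=crop(S["image"],175,105,120,110,4);b=crop(T["image"],130,160,75,110,4)
cv2.imwrite("pics/f1.png",np.hstack([a,b]))
E
```

```text
(no output)
```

View pics/f1.png

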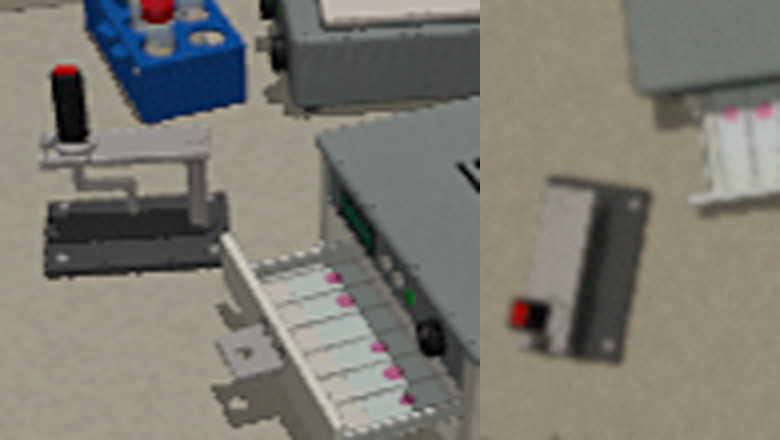

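The hook hangs upright in the fork: handle at (70,105), collar at (72,145), pin towards the post. The tray is fully drawn with its hole free at (245,350). I'll hand in.

```bash
python3 -c "
from station import env
print(env.hand_in())"
```

```text
the job is handed in; nothing more can be done
None
```

The tray is drawn out past its second catch and rests against its stop (felt at about 9 N), the hook hangs upright back in the fork of its stand, and the job was handed in at about 20 s.

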